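Finish a heat-sink wash at the electronics bench

TASK

The salvaged heat sinks have been washed. First turn the hotplate's dial fully anticlockwise to its off stop; only then lift the wash can by its handle off the plate and stand it on the round cork mat, keeping it upright all the way and without dropping it. Stand every heat sink from the drip tray fins up on the still-warm plate to dry, and clear every stripped scrap board off the right-hand end of the bench into the waste bin below; leave everything else on the bench where it is.

Things in the scene. Friction and masses are not known exactly. Their poses are not given: they have to be found in the camera images.
- dial (a joint): the heat dial on the hotplate's control apron: angle in rad, 0 at the off stop (fully anticlockwise seen from above), growing clockwise to 4.2. It starts switched on, 1.2 to 3.6 rad from the stop, turns with light friction (0.03 N m) and stays where it is left
- dial_grip (a point): the heat dial's pointer bar, on the dial's upright axis, 31 mm above the dial's skirt and 37 mm above the apron; the bar is 40 mm long (along this point's x, turning with the dial), 14 mm thick (its y) and its top is 7 mm above this point. At the off stop its x runs along the hotplate's x
- plate_top (a point): the hotplate's square steel plate, 160 x 160 mm: centre of its upper face, 85 mm above the bench; x points away from the control apron, z up. The plate stands on a cream housing 165 mm wide (y) and 255 mm long (x), 58 mm high, fixed to the bench; the dial's axis lies 127 mm from this point towards -x
- can_mid (a point): the lidded steel wash can, standing on the hotplate at the start: 96 mm diameter body (101 mm at the lid), 75 mm to the lid's rim, 150 mm overall with its fixed upright bail handle; about 0.5 kg. The point is half-way up, 75 mm above its base, on its axis, z up. The bail spans along this point's y; its black hand grip, 18 x 18 mm thick and 56 mm long along y, is centred 66 mm above this point
- mat_top (a point): the round cork mat beside the hotplate, 160 mm diameter, 6 mm thick, fixed: centre of its upper face
- tray: the shallow aluminium drip tray, fixed, 190 mm (x) by 125 mm (y), walls 3 mm thick and 12 mm high, floor 3 mm thick; origin at the centre of its underside
- sink0_mid (a point): an aluminium heat sink, washed, standing fins up in the drip tray at the start (may be absent): a finned block 30 mm (its x) by 48 mm (its y) by 25 mm high with flat sides, about 70 g. The point is its centre, half-way up (12.5 mm above its flat base); its z points up out of the fins. All heat sinks are alike
- sink1_mid (a point): an aluminium heat sink, washed, standing fins up in the drip tray at the start (may be absent): a finned block 30 mm (its x) by 48 mm (its y) by 25 mm high with flat sides, about 70 g. The point is its centre, half-way up (12.5 mm above its flat base); its z points up out of the fins. All heat sinks are alike
- sink2_mid (a point): an aluminium heat sink, washed, standing fins up in the drip tray at the start (may be absent): a finned block 30 mm (its x) by 48 mm (its y) by 25 mm high with flat sides, about 70 g. The point is its centre, half-way up (12.5 mm above its flat base); its z points up out of the fins. All heat sinks are alike
- sink3_mid (a point): an aluminium heat sink, washed, standing fins up in the drip tray at the start (may be absent): a finned block 30 mm (its x) by 48 mm (its y) by 25 mm high with flat sides, about 70 g. The point is its centre, half-way up (12.5 mm above its flat base); its z points up out of the fins. All heat sinks are alike
- board0_mid (a point): a stripped scrap circuit board lying flat on the bench, components up, near the right-hand end (may be absent): green board 76 mm (its x) by 58 mm (its y), 2 mm thick, held 3 mm off the bench by its trimmed leads, so its edge spans 3 to 5 mm above the bench; a few leftover components rise to 20 mm, at least 5 mm in from the edges; about 85 g. The point lies at the middle of the board, 4 mm above the bench; z up. All boards are alike
- board1_mid (a point): a stripped scrap circuit board lying flat on the bench, components up, near the right-hand end (may be absent): green board 76 mm (its x) by 58 mm (its y), 2 mm thick, held 3 mm off the bench by its trimmed leads, so its edge spans 3 to 5 mm above the bench; a few leftover components rise to 20 mm, at least 5 mm in from the edges; about 85 g. The point lies at the middle of the board, 4 mm above the bench; z up. All boards are alike
- board2_mid (a point): a stripped scrap circuit board lying flat on the bench, components up, near the right-hand end (may be absent): green board 76 mm (its x) by 58 mm (its y), 2 mm thick, held 3 mm off the bench by its trimmed leads, so its edge spans 3 to 5 mm above the bench; a few leftover components rise to 20 mm, at least 5 mm in from the edges; about 85 g. The point lies at the middle of the board, 4 mm above the bench; z up. All boards are alike
- board3_mid (a point): a stripped scrap circuit board lying flat on the bench, components up, near the right-hand end (may be absent): green board 76 mm (its x) by 58 mm (its y), 2 mm thick, held 3 mm off the bench by its trimmed leads, so its edge spans 3 to 5 mm above the bench; a few leftover components rise to 20 mm, at least 5 mm in from the edges; about 85 g. The point lies at the middle of the board, 4 mm above the bench; z up. All boards are alike
- bench_end (a point): a point on the upper edge of the bench's right-hand end, a straight edge parallel to world x that lies at this point's y; beyond it (towards -y) there is no bench top. Bench top at z = 0, 35 mm thick
- bin_mouth (a point): the open grey waste bin (a tote on a trolley) under the bench's right-hand end: centre of its mouth, 360 mm along x by 290 mm along y, walls 6 mm, 113 mm deep inside; its rim is 50 mm below the bench top and its near wall stands 20 to 40 mm inside (under) the end of the bench, so that what tips over the edge falls in
- meter: hand multimeter lying flat, 165 x 82 x 48 mm: a bystander, not part of the job; origin at the centre of its underside
- reel: reel of solder standing on its flange, 58 mm diameter, 42 mm high: a bystander, not part of the job; origin at the centre of its underside
- flux: small white bottle, 34 mm diameter, 75 mm high: a bystander, not part of the job; origin at the centre of its underside
- tipcleaner: tip-cleaning tin with brass wool, 68 mm diameter, 50 mm high: a bystander, not part of the job; origin at the centre of its underside
- cutters: side cutters lying flat, 155 mm long along its x, 12 mm high: a bystander, not part of the job; origin at the centre of its underside
- driver: screwdriver lying on the bench, 160 mm long along its x, 26 mm high: a bystander, not part of the job; origin at the centre of its underside
There are look-alikes about, which are no part of the job. What is shaped like the part that bears board2_mid but orange, red or yellow is not meant.

How it is judged:
By the outcome, as a careful person would: the job done as asked, in the order asked, and still so for the second after the job is handed in, with the robot touching nothing.
Of sink0, sink1, sink2, sink3 only 3 to 4 are there at a start; the rules pass over those that are not, and their reading is None.
Of board0, board1, board2, board3 only 3 to 4 are there at a start; the rules pass over those that are not, and their reading is None.
At some moment in a run one of board0, board1, board2, board3 may be knocked a few centimetres aside while the robot is not near it.
It also fails if it takes over 192 s, if anything falls off the work surface, if the arm or the gripper's body presses on something with over 40 N, if the wrist force passes 120 N, or if a joint passes its speed limit or range.

ROBOT

A 6-joint arm with a two-finger parallel gripper is mounted at the origin on the work surface. World frame = base frame: x ahead of the robot, y to its left, z up, the work surface at z = 0. Lengths are in m, angles in rad, forces in N, time in s.
With the tool pointing down it reaches from about 0.35 to 0.975 m from the base axis. Payload 4.9 kg.
Tool frame: the origin (TCP) lies midway between the tips of the shut fingers; the grasp point (between the pads) lies 19 mm behind it; z points along the fingers, y is the line along which they close (so a half turn about z gives the same grasp; the last joint's range is limited). The gripper opens to 85 mm and grips with 20 to 120 N. Pads are 22 mm wide; open, the fingers measure 114 mm over their backs; the gripper's body (76 mm by 85 mm) begins 54 mm behind the grasp point. The pads swing forward as they close: fully open they stand 13 mm farther back than shut.
Start: joints at [1.072, 0.053, 1.613, -0, 1.476, -0.119], TCP at [0.232, 0.58, 0.231] pointing down, gripper open.
Joint ranges: [-3.01, 3.01], [-1.01, 2.22], [0.06, 2.58], [-1.02, 4.17], [0.09, 2.62], [-3.14, 3.14]. Speed limits (rad/s): [2.57, 2.57, 3.14, 3.14, 3.14, 3.14].

INTERFACE

Orientations are given as a unit quaternion [w, x, y, z].
In Python, from plant import state, grab_frame, camera_info, job_done, spot_in, masks_of, pinpoint gives the robot as it stands.
- The arm moves only by the shell command python3 -m handwheel 'ROWS' [OPENING]. ROWS is JSON, a list that holds one entry, the list of rows, each a list of 6 numbers: the shift along the world's x, y, z in m, then the turn, a rotation vector about the world's x, y, z in degrees. In form: [[[tx, ty, tz, ax, ay, az], ...]]. A call has 1 to 20 rows; each row shifts and turns the commanded pose from where the row before left it; what a row does not reach is not made up. A row lasts 1/12 s, in which the tool goes at most 41.7 mm and 7.16 degrees, less where a joint would pass 70% of its speed; a pose out of reach is approached as far as the arm can. A call is refused whole if a number of a shift passes 0.0417 or a number of a turn 7.16, either way. A call with a gripper value outside its range is refused whole. OPENING is the opening, from 0 (shut) to 1 (fully open), set as the call begins (- or left out, the last holds). The fingers move at their own pace and stop on an object; the grip force is fixed at half the most. Time passes only in rows, so rows that do not move let the fingers close. It gives the time, the measured TCP pose, the force, the opening and the grip force at its end, in the units of the state.
- state(): the state, without advancing time (a new reading comes with each control period).
- grab_frame(name): name is "side" or "top"; returns (picture, depth): 420x560x3 uint8, blue, green, red; 420x560 float32, m along the optical axis (not along the pixel's ray), 0 where there is no reading.
- camera_info(name): a dict with "fx", "fy", "cx", "cy" (pixels), "T" (4x4, takes a point from camera to world coordinates). Camera axes: x right, y up, looking along -z (the intrinsics and any distortion apply to the point x, -y, -z); pixel columns grow to the right and rows downward; lengths in m; the calibration is good to about 2 mm. A picture is of the moment at which its call begins. camera_info takes no time and is no camera call.
- job_done(): hands the job in; it is judged then, once.
Trained networks look in the newest picture that a camera, given by its name, has taken for a name from the list of things; names that differ only in an ending like _2 or _b are one class to them, and where a whole thing is asked for, a point or a joint stands for the part that bears it (a point fixed in the world has none). Each returns a list of dicts, best first, with "conf" (0 to 1); they miss things now and then, are a little off and sometimes report something else, mostly with a low value. They report only what shows in the picture. A call takes as long as a camera call. They do not tell look-alikes from the thing itself.
- spot_in(camera, thing): "box" ([left, top, width, height] in pixels, round what is visible of it).
- masks_of(camera, thing): "region" (420x560 bool, what is visible of it) and "box" ([left, top, width, height] in pixels, round what is visible of it).
- pinpoint(camera, thing): "position" ([column, row] in pixels: a listed point, or the origin of a listed thing).
The state is a dict: "time": time; "joint_pos": joint angles; "joint_vel": joint speeds; "joint_efforts": joint torques, N m; "tool_pos": TCP position; "tool_rot": TCP orientation; "contact_force": force on the tool from outside, world axes, zero at the start; "ft_torque": the same for the moment, N m; "gripper_width": opening from 0.0 (shut) to 1.0 (fully open); "grasp_force": force on a finger pad.
Only numpy, scipy, OpenCV 4.12 (cv2) and the standard library are available. Lean on these libraries where they do the work, as an engineer would, in place of code of your own. Each camera call takes 0.05 s, during which the arm holds its last target. There are 200 camera calls.

## Working session

There is one attempt and no reset: what is moved stays moved. The work goes in short steps, Python scripts to look and compute and a shell command to move; the robot and the scene stay as the last step left them, time stands still between calls to the robot, and variables do not carry over. Pictures are saved under pics/ and viewed, at most 14 in all, crops included, and the job is handed in when it is done.

```bash
ls; mkdir -p pics
cat > h.py <<'E'
import numpy as np, cv2
from plant import *
def cam(n):
    c=camera_info(n); return c,np.array(c["T"])
def p2w(n,u,v,z=None,d=None):
    c,T=cam(n)
    r=np.array([(u-c["cx"])/c["fx"],-(v-c["cy"])/c["fy"],-1.0])
    o=T[:3,3]; w=T[:3,:3]@r
    s=d if d is not None else (z-o[2])/w[2]
    return o+s*w
def w2p(n,p):
    c,T=cam(n); q=T[:3,:3].T@(np.array(p)-T[:3,3])
    return c["cx"]+c["fx"]*q[0]/-q[2], c["cy"]-c["fy"]*q[1]/-q[2]
def cloud(n,depth):
    c,T=cam(n); v,u=np.indices(depth.shape)
    P=np.stack([(u-c["cx"])/c["fx"]*depth,-(v-c["cy"])/c["fy"]*depth,-depth],-1)
    return P@T[:3,:3].T+T[:3,3]
E
python3 - <<'E'
from h import *
for n in("top","side"):
    c=camera_info(n); print({k:(np.round(v,3).tolist()) for k,v in c.items() if not isinstance(v,str)})
    p,d=grab_frame(n); cv2.imwrite(f"pics/{n}0.png",p); np.save(f"{n}0.npy",d)
print(state())
E
```

```text
pics
{'fx': 414.633, 'fy': 414.633, 'cx': 279.309, 'cy': 206.541, 'T': [[0.014, 0.993, -0.119, 0.35], [-1.0, 0.012, -0.016, -0.063], [-0.015, 0.119, 0.993, 1.405], [0.0, 0.0, 0.0, 1.0]]}
{'fx': 501.302, 'fy': 501.302, 'cx': 282.282, 'cy': 210.935, 'T': [[-0.993, 0.083, -0.08, 0.375], [-0.114, -0.597, 0.794, 1.068], [0.018, 0.798, 0.603, 0.931], [0.0, 0.0, 0.0, 1.0]]}
{'time': 0.1, 'joint_pos': array([ 1.07198380e+00,  5.33026023e-02,  1.61416089e+00,  3.98827783e-06,
        1.47603180e+00, -1.18968982e-01]), 'joint_vel': array([ 0.00146834, -0.00282899, -0.00384219,  0.00160672,  0.00082088,
       -0.00084577]), 'joint_efforts': array([ 6.52021972e-04, -3.94900596e+01, -3.71363819e+01, -1.15620769e-04,
        3.88017899e-03, -2.43247274e-05]), 'tool_pos': array([0.2314385 , 0.57995176, 0.23017617]), 'tool_rot': array([-2.91095158e-04,  1.88782175e-01,  9.82018526e-01, -9.05694509e-04]), 'contact_force': array([0.39945638, 0.32641584, 0.21764273]), 'ft_torque': array([ 0.025541  , -0.00341388, -0.05675026]), 'grasp_force': 0.0, 'gripper_width': 0.9976534233147168}
```

View pics/top0.png

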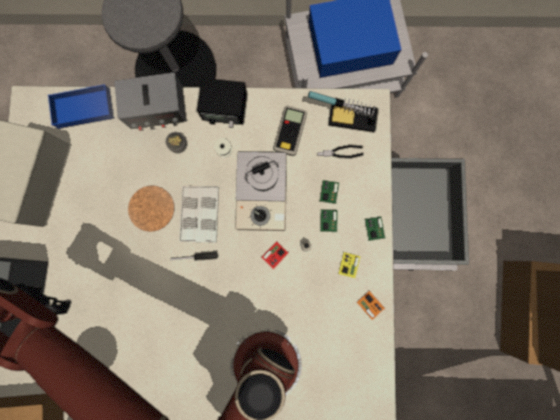

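View pics/side0.png

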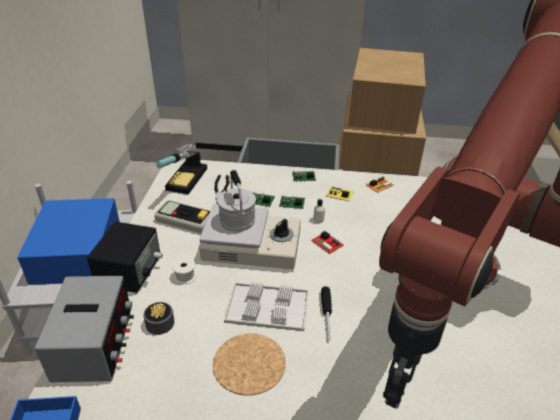

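Top view: can at (262,172), dial at (260,215), mat at (151,208), tray at (199,213) with four sinks, and bin at (428,212). The board-shaped things are green at (330,191), (329,220) and (375,228), and red (274,255), yellow (348,264) and orange (371,304). The three green ones fit; the other colours are the look-alikes.

Run:
```python
from h import *
p=cv2.imread("pics/top0.png")
cv2.imwrite("pics/crop1.png",cv2.resize(p[140:280,170:400],None,fx=3.47,fy=3.47,interpolation=cv2.INTER_CUBIC))
D={"top":np.load("top0.npy"),"side":np.load("side0.npy")}
Z={"dial_grip":.095,"plate_top":.085,"can_mid":.16,"mat_top":.006,"tray":0,"sink0_mid":.0155,"board0_mid":.004,"bench_end":0,"bin_mouth":-.05}
for n in("top","side"):
  for t,z in Z.items():
    print(n,t,[(round(r["conf"],2),np.round(r["position"],1).tolist(),p2w(n,*r["position"],z=z).round(4)[:2].tolist()) for r in pinpoint(n,t)])
P=cloud("top",D["top"])
# geometry via depth / colour
hsv=cv2.cvtColor(p,cv2.COLOR_BGR2HSV)
g=((hsv[...,0]>40)&(hsv[...,0]<95)&(hsv[...,1]>90)).astype(np.uint8)
k,l,s,c=cv2.connectedComponentsWithStats(g)
for i in range(1,k):
    if s[i,4]>40:
        q=P[l==i]; w=np.array([p2w("top",u,v,z=.005)[:2] for v,u in np.argwhere(l==i)]).astype(np.float32)
        r=cv2.minAreaRect(w); print("green",c[i].round(1),s[i,4],np.round(r[0],4),np.round(r[1],4),round(r[2],1))
print("heights plate,apron,bench",[P[v,u].round(3).tolist() for u,v in((243,160),(243,215),(300,280),(390,300),(395,300))])
for lo,hi,nm in((.075,.095,"plate"),(.05,.07,"apron")):
    m=(P[...,2]>lo)&(P[...,2]<hi)&(P[...,0]>.2)&(P[...,0]<.6)&(P[...,1]<.1)&(P[...,1]>-.15)
    r=cv2.minAreaRect(P[m][:,:2].astype(np.float32)); print(nm,m.sum(),np.round(r[0],4),np.round(r[1],4),round(r[2],1))
```

```text
top dial_grip [(0.66, [259.8, 215.6], [0.4778, 0.0205])]
top plate_top [(0.88, [257.6, 176.7], [0.6052, 0.0307]), (0.67, [262.2, 170.2], [0.6267, 0.0162])]
top can_mid [(0.74, [208.7, 226.6], [0.4363, 0.1698]), (0.66, [206.5, 202.9], [0.5082, 0.179]), (0.6, [260.1, 168.3], [0.6169, 0.0183])]
top mat_top [(0.63, [149.6, 208.5], [0.5061, 0.4029])]
top tray [(0.67, [198.1, 213.0], [0.4933, 0.2376])]
top sink0_mid [(0.7, [207.0, 225.3], [0.4506, 0.2027])]
top board0_mid [(0.78, [331.7, 188.6], [0.5824, -0.2175])]
top bench_end [(0.74, [393.9, 200.2], [0.5455, -0.4293]), (0.39, [205.0, 224.2], [0.4553, 0.2126])]
top bin_mouth [(0.93, [425.3, 212.2], [0.5113, -0.5513]), (0.45, [201.0, 216.5], [0.4861, 0.2375])]
side dial_grip [(0.68, [282.6, 227.3], [0.4769, 0.0383])]
side plate_top [(0.88, [237.6, 225.9], [0.5986, 0.0364]), (0.53, [279.9, 166.2], [0.5216, -0.2792])]
side can_mid [(0.69, [186.5, 223.0], [0.705, 0.1337]), (0.63, [234.4, 198.6], [0.6082, 0.0163])]
side mat_top [(0.95, [248.2, 363.7], [0.5085, 0.4081]), (0.72, [219.5, 190.6], [0.7106, -0.2306])]
side tray [(0.74, [267.6, 306.8], [0.4898, 0.2348])]
side sink0_mid [(0.8, [282.2, 294.8], [0.4574, 0.2049]), (0.75, [236.9, 223.6], [0.621, -0.0586]), (0.72, [279.4, 162.4], [0.5383, -0.4144])]
side board0_mid [(0.76, [256.3, 198.8], [0.5868, -0.205])]
side bench_end [(0.62, [279.1, 164.1], [0.5408, -0.428])]
side bin_mouth [(0.98, [287.3, 162.1], [0.5212, -0.5268])]
green [327.5 191. ] 107 [ 0.5721 -0.1998] [0.0354 0.0638] 85.6
green [327.  219.6] 96 [ 0.4746 -0.1998] [0.0614 0.0305] 0.1
green [372.3 227.1] 95 [ 0.4481 -0.3544] [0.0632 0.0338] 8.7
heights plate,apron,bench [[0.661, 0.08, 0.082], [0.483, 0.078, 0.059], [0.273, -0.112, 0.001], [0.212, -0.41, 0.002], [0.139, -0.621, -0.75]]
plate 791 [ 0.5223 -0.035 ] [0.3038 0.1574] 63.2
apron 1329 [ 0.4826 -0.0295] [0.2719 0.1534] 74.6
```

View pics/crop1.png

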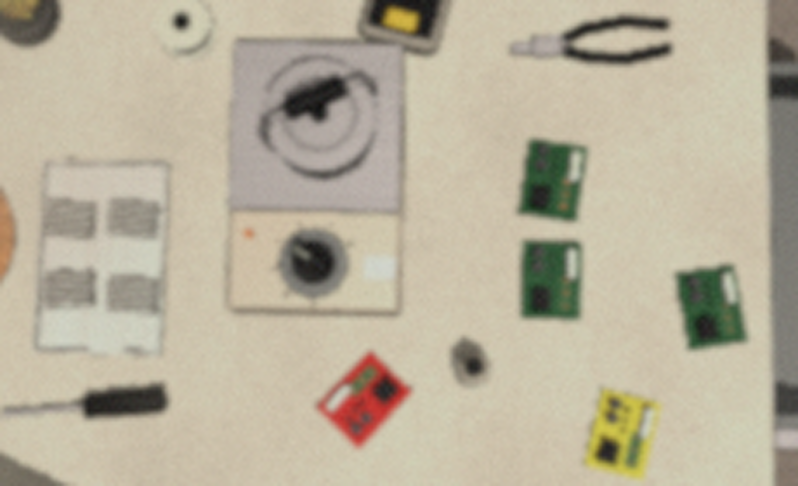

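Enlarged crop: it confirms three green boards in px (330,191), (329,220) and (375,228). The bystanders are clear of their path to the edge. The dial bar slants, and the bail is turned about 20°. Next I'll get the exact geometry from the depth images.

Run:
```python
from h import *
D={"top":np.load("top0.npy"),"side":np.load("side0.npy")}
C={n:cloud(n,D[n]) for n in D}; I={n:cv2.imread(f"pics/{n}0.png") for n in D}
def ext(n,nm,x,y,z):
    P=C[n]; m=(P[...,0]>x[0])&(P[...,0]<x[1])&(P[...,1]>y[0])&(P[...,1]<y[1])&(P[...,2]>z[0])&(P[...,2]<z[1])
    k,l,s,c=cv2.connectedComponentsWithStats(m.astype(np.uint8))
    for i in range(1,k):
        if s[i,4]>15:
            q=P[l==i]; r=cv2.minAreaRect(q[:,:2].astype(np.float32)); w,v=np.linalg.eigh(np.cov(q[:,:2].T))
            print(n,nm,s[i,4],"rect",np.round(r[0],4),np.round(r[1],4),round(r[2],1),"mean",q.mean(0).round(4),"pca deg",round(np.degrees(np.arctan2(v[1,1],v[0,1])),1),"sd",np.sqrt(w).round(4))
for n in C:
    ext(n,"bail",(.53,.7),(-.06,.1),(.205,.25))
    ext(n,"bar",(.43,.53),(-.03,.08),(.085,.115))
    ext(n,"lid",(.53,.7),(-.06,.1),(.15,.18))
    ext(n,"sinks",(.40,.58),(.16,.32),(.02,.04))
    ext(n,"plate",(.50,.72),(-.06,.12),(.075,.095))
    ext(n,"apron",(.42,.55),(-.06,.12),(.048,.068))
    ext(n,"hotplate",(.3,.78),(-.1,.15),(.035,.3))
p=I["top"];h=cv2.cvtColor(p,cv2.COLOR_BGR2HSV)
m=((h[...,0]<18)&(h[...,1]>90)).astype(np.uint8); m[:, :100]=0; m[:,200:]=0
print("mat",*[p2w("top",*cv2.connectedComponentsWithStats(m)[3][i],z=.006).round(3) for i in range(1,2)],m.sum())
a=p[190:245,235:290]; b=I["side"][200:250,255:315]
o=np.zeros((500,800,3),np.uint8)
a=cv2.resize(a,(400,400),interpolation=3);b=cv2.resize(b,(400,333),interpolation=3)
o[:400,:400]=a;o[:333,400:]=b;cv2.imwrite("pics/dial.png",o)
```

```text
top bail 160 rect [0.6038 0.0128] [0.018  0.0961] 23.1 mean [0.6031 0.0131 0.2288] pca deg 114.3 sd [0.0048 0.0229]
top bar 58 rect [0.482  0.0217] [0.0388 0.0141] 57.0 mean [0.4818 0.0219 0.0998] pca deg 57.1 sd [0.0043 0.0114]
top lid 184 rect [0.6344 0.0274] [0.0331 0.0916] 25.8 mean [0.6345 0.0272 0.1587] pca deg 115.2 sd [0.0081 0.0237]
top lid 497 rect [0.5853 0.005 ] [0.0591 0.1082] 24.6 mean [0.5876 0.0054 0.1605] pca deg 114.1 sd [0.015  0.0267]
top sinks 18 rect [0.5357 0.2659] [0.004  0.0445] 9.9 mean [0.5349 0.2675 0.0266] pca deg 98.9 sd [0.0013 0.014 ]
top sinks 28 rect [0.5369 0.2023] [0.0112 0.0459] 0.5 mean [0.5372 0.2067 0.0255] pca deg 91.5 sd [0.0037 0.0129]
top sinks 19 rect [0.5269 0.2642] [0.0058 0.0475] 11.4 mean [0.5268 0.2642 0.0269] pca deg 101.5 sd [0.0016 0.0151]
top sinks 19 rect [0.5265 0.2037] [0.0051 0.0479] 8.8 mean [0.5263 0.2042 0.0244] pca deg 99.1 sd [0.0015 0.016 ]
top sinks 18 rect [0.5183 0.2668] [0.0038 0.0475] 11.0 mean [0.518  0.2661 0.0264] pca deg 101.5 sd [0.0013 0.0152]
top sinks 28 rect [0.5164 0.2034] [0.011  0.0481] 0.8 mean [0.5162 
[... 2643 characters left out ...]
0019 0.0483] 2.4 mean [0.4524 0.2664 0.0277] pca deg 92.8 sd [0.0006 0.0155]
side sinks 20 rect [0.4471 0.2646] [0.002  0.0501] 2.6 mean [0.4471 0.268  0.0278] pca deg 92.9 sd [0.0006 0.0158]
side plate 1577 rect [0.608  0.0248] [0.1652 0.1603] 89.7 mean [0.6046 0.0524 0.0856] pca deg -168.7 sd [0.0438 0.0534]
side apron 1295 rect [0.4914 0.0262] [0.1682 0.1129] 88.8 mean [0.4859 0.0444 0.059 ] pca deg 83.7 sd [0.0313 0.0501]
side hotplate 5711 rect [0.609  0.0196] [0.1947 0.3638] 82.3 mean [0.5776 0.0458 0.09  ] pca deg 169.2 sd [0.0475 0.0785]
side hotplate 83 rect [0.7186 0.1403] [0.0191 0.0521] 89.8 mean [0.7174 0.1412 0.043 ] pca deg 178.4 sd [0.0055 0.0134]
mat [1.142 0.324 0.006] 3558
```

View pics/dial.png

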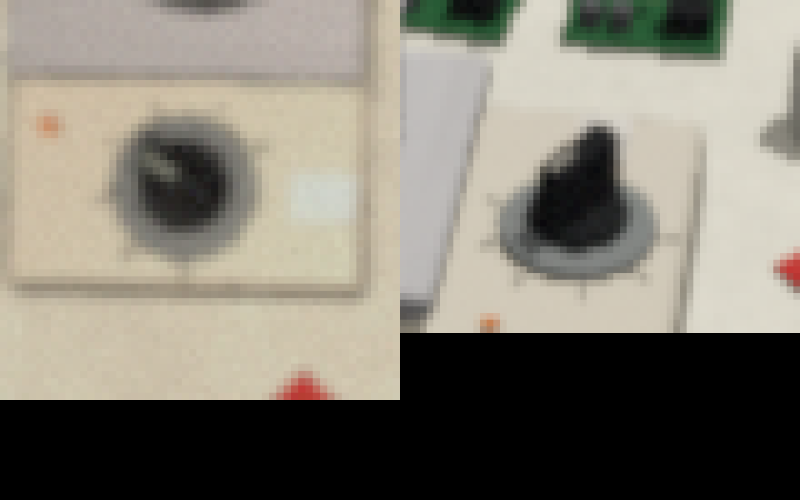

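Dial bar lies at about 58°, so the dial is about 122° from the stop, with its axis at (0.4815, 0.0235). Hotplate centre is (0.609, 0.0225), the can is at (0.6025, 0.0165) and its bail is to be closed on at a yaw of 24°. Going to the dial.

```bash
python3 -m handwheel '[[[0.0178,-0.0397,0,0,0,-7.14],[0.0178,-0.0397,0,0,0,-7.14],[0.0178,-0.0397,0,0,0,-7.14],[0.0178,-0.0397,0,0,0,-7.14],[0.0178,-0.0397,0,0,0,-7.14],[0.0178,-0.0397,0,0,0,-7.14],[0.0178,-0.0397,0,0,0,-7.14],[0.0178,-0.0397,0,0,0,-7.14],[0.0178,-0.0397,0,0,0,-7.14],[0.0178,-0.0397,0,0,0,-7.14],[0.0178,-0.0397,0,0,0,-7.14],[0.0178,-0.0397,0,0,0,-7.14],[0.0178,-0.0397,0,0,0,-7.14],[0.0178,-0.0397,0,0,0,-7.14],[0,0,0,0,0,0],[0,0,0,0,0,0]]]' 0.5
cat >> h.py <<'E'
def st():
    s=state(); q=s["tool_rot"]; from scipy.spatial.transform import Rotation as R
    r=R.from_quat([q[1],q[2],q[3],q[0]]).as_matrix()
    print("t",round(s["time"],2),"tcp",s["tool_pos"].round(4),"yaw",round(np.degrees(np.arctan2(r[1,1],r[0,1])),1),"z",r[:,2].round(3),"F",s["contact_force"].round(1),"M",s["ft_torque"].round(2),"w",round(s["gripper_width"],3),"g",round(s["grasp_force"],1),"j6",round(s["joint_pos"][5],2))
E
python3 -c "from h import *;st()"
```

```text
time: 2.33
tool_pos: [0.4708, 0.0464, 0.2314]
tool_rot: [-0.0, 0.874, 0.485, -0.0]
contact_force: [-0.6, 0.4, -0.7]
gripper_width: 0.498
grasp_force: 0.0
t 2.33 tcp [0.4708 0.0464 0.2314] yaw -31.9 z [-0.  0. -1.] F [-0.6  0.4 -0.7] M [-0.01  0.03 -0.04] w 0.498 g 0.0 j6 0.5
```

```bash
python3 -m handwheel '[[[0.0107,-0.0229,0,0,0,0],[0,0,-0.03,0,0,0],[0,0,-0.03,0,0,0],[0,0,-0.03,0,0,0],[0,0,-0.02,0,0,0],[0,0,-0.02,0,0,0],[0,0,-0.012,0,0,0],[0,0,-0.011,0,0,0],[0,0,0,0,0,0],[0,0,0,0,0,0]]]' 0.5 >/dev/null; python3 -c "from h import *;st()"
python3 -m handwheel '[[[0,0,0,0,0,0],[0,0,0,0,0,0],[0,0,0,0,0,0],[0,0,0,0,0,0],[0,0,0,0,0,0],[0,0,0,0,0,0]]]' 0 >/dev/null;  python3 -c "from h import *;st()"
```

```text
t 3.17 tcp [0.4811 0.0258 0.0785] yaw -31.7 z [-0.  0. -1.] F [ 0.1 -0.5 -0.7] M [-0.01 -0.03  0.02] w 0.502 g 0.0 j6 0.45
t 3.67 tcp [0.4828 0.0249 0.0801] yaw -31.7 z [ 0.004 -0.001 -1.   ] F [ 3.  -1.1  6.4] M [-0.11 -0.39  0.04] w 0.15 g 62.4 j6 0.45
```

```bash
python3 -m handwheel '[[[0,0,0,0,0,5],[0,0,0,0,0,5],[0,0,0,0,0,6],[0,0,0,0,0,6],[0,0,0,0,0,6],[0,0,0,0,0,6],[0,0,0,0,0,6],[0,0,0,0,0,6],[0,0,0,0,0,6],[0,0,0,0,0,6],[0,0,0,0,0,6],[0,0,0,0,0,6],[0,0,0,0,0,6],[0,0,0,0,0,6],[0,0,0,0,0,6],[0,0,0,0,0,6],[0,0,0,0,0,6],[0,0,0,0,0,6],[0,0,0,0,0,6],[0,0,0,0,0,0]]]' >/dev/null; python3 -c "from h import *;st()"
python3 -m handwheel '[[[0,0,0,0,0,3],[0,0,0,0,0,0],[0,0,0,0,0,0]]]' >/dev/null;  python3 -c "from h import *;st()"
python3 -m handwheel '[[[0,0,0,0,0,3],[0,0,0,0,0,0],[0,0,0,0,0,0]]]' >/dev/null;  python3 -c "from h import *;st()"
python3 -m handwheel '[[[0,0,0,0,0,3],[0,0,0,0,0,0],[0,0,0,0,0,0]]]' >/dev/null;  python3 -c "from h import *;st()"
```

```text
t 5.33 tcp [0.4824 0.0246 0.0801] yaw 80.5 z [ 0.003 -0.002 -1.   ] F [ 1.8 -2.5  7.5] M [-0.4  -0.15  0.04] w 0.152 g 62.7 j6 -1.51
t 5.58 tcp [0.4824 0.0245 0.0801] yaw 83.3 z [ 0.003 -0.002 -1.   ] F [ 0.4 -2.7  6.7] M [-0.45 -0.1  -0.02] w 0.147 g 62.7 j6 -1.56
t 5.83 tcp [0.4824 0.0246 0.0801] yaw 86.3 z [ 0.003 -0.002 -1.   ] F [ 1.7 -1.8  7.5] M [-0.45 -0.11  0.02] w 0.147 g 62.7 j6 -1.61
t 6.08 tcp [0.4824 0.0245 0.0801] yaw 89.3 z [ 0.003 -0.002 -1.   ] F [ 0.5 -2.3  8.2] M [-0.49 -0.06  0.09] w 0.147 g 62.7 j6 -1.66
```

```bash
for i in 1; do python3 -m handwheel '[[[0,0,0,0,0,2],[0,0,0,0,0,0],[0,0,0,0,0,0]]]' >/dev/null;  python3 -c "from h import *;st()"
python3 -m handwheel '[[[0,0,0,0,0,2],[0,0,0,0,0,0],[0,0,0,0,0,0]]]' >/dev/null;  python3 -c "from h import *;st()"
python3 -m handwheel '[[[0,0,0,0,0,2],[0,0,0,0,0,0],[0,0,0,0,0,0]]]' >/dev/null;  python3 -c "from h import *;st()"; done
```

```text
t 6.33 tcp [0.4824 0.0245 0.0801] yaw 91.1 z [ 0.003 -0.001 -1.   ] F [ 1.5 -2.6  6.4] M [-0.53 -0.12 -0.99] w 0.145 g 64.5 j6 -1.69
t 6.58 tcp [0.4824 0.0246 0.0802] yaw 92.9 z [ 0.003 -0.    -1.   ] F [ 0.4 -3.4  7.7] M [-0.51 -0.1  -1.7 ] w 0.15 g 76.0 j6 -1.73
t 6.83 tcp [0.4825 0.0246 0.0802] yaw 94.8 z [ 0.003  0.    -1.   ] F [ 1.3 -2.4  8.6] M [-0.52 -0.06 -2.42] w 0.151 g 91.7 j6 -1.76
```

The torque rise shows the off stop. Release the dial and go above the can handle.

```bash
python3 -m handwheel '[[[0,0,0,0,0,0],[0,0,0,0,0,0],[0,0,0,0,0,0],[0,0,0.02,0,0,0],[0,0,0.04,0,0,0],[0,0,0.04,0,0,0],[0,0,0.04,0,0,0],[0,0,0.04,0,0,-7],[0,0,0.02,0,0,-7],[0.012,0,0,0,0,-7],[0.018,0,0,0,0,-7],[0.02,-0.002,0,0,0,-7],[0.02,-0.002,0,0,0,-7],[0.02,-0.002,0,0,0,-7],[0.02,-0.002,0,0,0,-7],[0.01,0,0,0,0,-7],[0,0,0,0,0,-7],[0,0,0,0,0,0],[0,0,0,0,0,0]]]' 0.5 >/dev/null
python3 - <<'E'
from h import *
st()
o=np.zeros((400,800,3),np.uint8)
for i,(n,c) in enumerate((("top",(195,220,235,290)),("side",(165,260,190,330)))):
    p,d=grab_frame(n); a=p[c[0]-(40 if i==0 else 0):c[1]+20*(i==0),c[2]:c[3]]; s=min(400/a.shape[1],400/a.shape[0]); a=cv2.resize(a,None,fx=s,fy=s,interpolation=3); o[:a.shape[0],400*i:400*i+a.shape[1]]=a
    cl=cloud(n,d); m=(abs(cl[...,0]-.4815)<.04)&(abs(cl[...,1]-.0235)<.04)&(cl[...,2]>.085)&(cl[...,2]<.112)
    if m.sum()>15: print(n,m.sum(),cv2.minAreaRect(cl[m][:,:2].astype(np.float32)))
cv2.imwrite("pics/dial2.png",o)
E
```

```text
t 8.42 tcp [0.6006 0.0175 0.2772] yaw 25.5 z [-0.002  0.    -1.   ] F [-0.5  0.6 -0.1] M [-0.01 -0.04  0.01] w 0.501 g 0.0 j6 -0.54
side 124 ((0.48130977153778076, 0.026535820215940475), (0.017223795875906944, 0.039989106357097626), 89.69688415527344)
```

View pics/dial2.png

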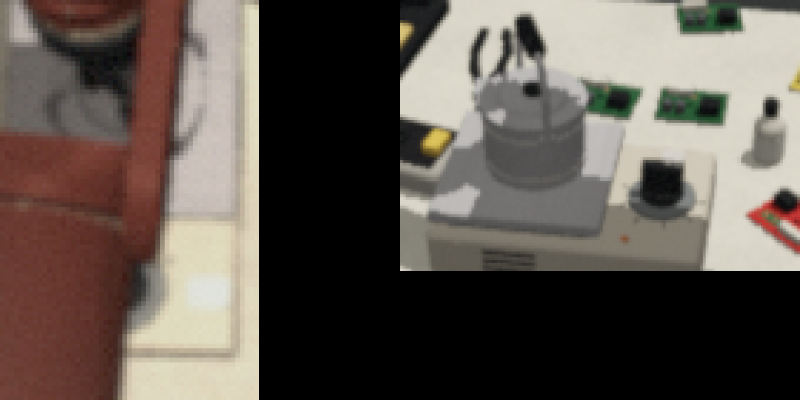

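Dial bar now runs along x, at off. The black hooks behind the can are the cutters. Now grip the bail and lift.

```bash
python3 -m handwheel '[[[0.0015,-0.001,-0.01,0,0,-1],[0,0,-0.02,0,0,0],[0,0,-0.02,0,0,0],[0,0,-0.01,0,0,0],[0,0,-0.007,0,0,0],[0,0,0,0,0,0],[0,0,0,0,0,0]]]' 0.5 >/dev/null; python3 -c "from h import *;st()"
python3 -m handwheel '[[[0,0,0,0,0,0],[0,0,0,0,0,0],[0,0,0,0,0,0],[0,0,0,0,0,0],[0,0,0,0,0,0],[0,0,0,0,0,0]]]' 0 >/dev/null;  python3 -c "from h import *;st()"
python3 -m handwheel '[[[0,0,0.005,0,0,0],[0,0,0.01,0,0,0],[0,0,0.01,0,0,0],[0,0,0.005,0,0,0],[0,0,0,0,0,0],[0,0,0,0,0,0]]]' 0 >/dev/null;  python3 -c "from h import *;st()"
```

```text
t 9.1 tcp [0.6026 0.0162 0.2115] yaw 24.3 z [ 0. -0. -1.] F [0.1 0.  0.2] M [ 0.07 -0.01  0.03] w 0.495 g 0.0 j6 -0.52
t 9.6 tcp [0.6037 0.0163 0.213 ] yaw 24.3 z [ 0.004  0.    -1.   ] F [ 1.3 -0.5  6. ] M [ 0.15 -0.36  0.01] w 0.198 g 62.2 j6 -0.52
t 10.1 tcp [0.6026 0.0162 0.2417] yaw 24.3 z [ 0. -0. -1.] F [ 0.   0.8 -4.3] M [ 0.02  0.04 -0.02] w 0.199 g 60.9 j6 -0.52
```

```bash
python3 -m handwheel '[[[-0.001,0.004,0.005,0,0,0],[-0.002,0.01,0.005,0,0,0],[-0.003,0.016,0,0,0,0],[-0.006,0.022,0,0,0,0],[-0.006,0.025,0,0,0,0],[-0.006,0.025,0,0,0,0],[-0.006,0.025,0,0,0,0],[-0.006,0.025,0,0,0,0],[-0.006,0.025,0,0,0,0],[-0.006,0.025,0,0,0,0],[-0.006,0.025,0,0,0,0],[-0.006,0.025,0,0,0,0],[-0.006,0.025,0,0,0,0],[-0.006,0.025,0,0,0,0],[-0.006,0.025,0,0,0,0],[-0.006,0.022,0,0,0,0],[-0.006,0.02,0,0,0,0],[-0.004,0.013,0,0,0,0],[-0.003,0.007,0,0,0,0],[-0.002,0,0,0,0,0]]]' >/dev/null; python3 -c "from h import *;st()"
python3 -m handwheel '[[[0,0,0,0,0,0],[0,0,-0.01,0,0,0],[0,0,-0.02,0,0,0],[0,0,-0.02,0,0,0],[0,0,-0.02,0,0,0],[0,0,-0.015,0,0,0],[0,0,-0.01,0,0,0],[0,0,-0.01,0,0,0],[0,0,-0.005,0,0,0],[0,0,0,0,0,0],[0,0,0,0,0,0]]]' >/dev/null;  python3 -c "from h import *;st()"
```

```text
t 11.77 tcp [0.5027 0.4066 0.2512] yaw 24.4 z [-0.  0. -1.] F [-0.6 -1.1 -4.6] M [-0.05  0.01 -0.02] w 0.196 g 60.9 j6 0.14
t 12.68 tcp [0.5039 0.4054 0.1419] yaw 24.3 z [ 0.001  0.    -1.   ] F [-0.2 -0.8 -3.7] M [0.07 0.   0.03] w 0.193 g 60.9 j6 0.14
```

```bash
python3 -m handwheel '[[[0.002,0,-0.004,0,0,0],[0,0,-0.003,0,0,0],[0,0,0,0,0,0],[0,0,0,0,0,0]]]' >/dev/null; python3 -c "from h import *;st()"
python3 -m handwheel '[[[0,0,-0.002,0,0,0],[0,0,0,0,0,0],[0,0,0,0,0,0]]]' >/dev/null;  python3 -c "from h import *;st()"
```

```text
t 13.02 tcp [0.5055 0.4053 0.1343] yaw 24.3 z [-0. -0. -1.] F [-0.4 -0.5 -3.5] M [0.   0.07 0.  ] w 0.196 g 60.9 j6 0.14
t 13.27 tcp [0.5061 0.4058 0.1339] yaw 24.3 z [ 0.002  0.001 -1.   ] F [-1.3  0.7  2.4] M [-0.13  0.37  0.  ] w 0.192 g 61.8 j6 0.14
```

```bash
python3 -m handwheel '[[[0,0,0,0,0,0],[0,0,0,0,0,0],[0,0,0,0,0,0],[0,0,0,0,0,0],[0,0,0.01,0,0,0],[0,0,0.02,0,0,0],[0,0,0.03,0,0,0],[0,0,0.03,0,0,0],[0,0.02,0.03,0,0,0],[-0.02,0.03,0.03,0,0,0],[-0.02,0.04,0,0,0,0],[-0.02,0.04,0,0,0,0],[-0.03,0.04,0,0,0,0],[-0.03,0.03,0,0,0,0],[0,0,0,0,0,0]]]' 0.5 >/dev/null
python3 - <<'E'
from h import *
st()
for n in("top","side"):
    p,d=grab_frame(n); cv2.imwrite(f"pics/{n}1.png",p); np.save(f"{n}1.npy",d)
a=cv2.imread("pics/top1.png")[140:320,100:400]; b=cv2.imread("pics/side1.png")[240:420,150:420]
o=np.vstack([cv2.resize(a,(500,300),interpolation=3),cv2.resize(b,(500,300),interpolation=3)]); cv2.imwrite("pics/v1.png",o)
D=np.load("side1.npy");P=cloud("side",D)
# sinks: top-slab points, clustered on ground raster
for n in("top","side"):
    P=cloud(n,np.load(n+"1.npy")); 
    m=(P[...,0]>.40)&(P[...,0]<.58)&(P[...,1]>.15)&(P[...,1]<.32)&(P[...,2]>.013)&(P[...,2]<.036)
    q=P[m][:,:2].astype(np.float32)
    for i,c0 in enumerate([(.526,.265),(.526,.203),(.455,.263),(.453,.202)]):
        k=q[(abs(q-np.array(c0))<[.028,.031]).all(1)]
        # best-fit rectangle of 30x48
        from scipy.optimize import minimize
        def f(v,k=k):
            c,s=np.cos(v[2]),np.sin(v[2]); e=(k-v[:2])@np.array([[c,-s],[s,c]]); e=np.maximum(abs(e)-[.015,.024],0)
            return (e**2).sum()*1e6
        best=min((minimize(f,[*k.mean(0),a],method="Nelder-Mead",options=dict(xatol=1e-5,fatol=1e-3)) for a in(-.15,0,.15)),key=lambda r:r.fun)
        print(n,i,len(k),best.x[:2].round(4),np.degrees(best.x[2]).round(1),round(best.fun,1),np.round(cv2.minAreaRect(k)[1],3))
E
```

```text
t 14.52 tcp [0.3905 0.5941 0.2795] yaw 24.7 z [-0.002  0.003 -1.   ] F [-0.1  0.7 -0.3] M [-0.    0.03  0.02] w 0.496 g 0.0 j6 0.45
top 0 93 [0.5255 0.2673] -3.7 51.4 [0.055 0.03 ]
top 1 92 [0.5276 0.2004] 1.7 95.5 [0.052 0.041]
top 2 85 [0.4565 0.2631] 5.2 0.7 [0.03 0.05]
top 3 85 [0.4531 0.1982] 4.0 132.2 [0.041 0.053]
side 0 157 [0.5241 0.2677] -5.5 48.4 [0.056 0.032]
side 1 233 [0.5254 0.2039] -4.3 573.3 [0.059 0.051]
side 2 14 [0.4696 0.2587] -8.6 0.0 [0.002 0.033]
side 3 0 [nan nan] -8.6 0.0 [0. 0.]<stdin>:20: RuntimeWarning: Mean of empty slice.
  ret = um.true_divide(
```

View pics/v1.png

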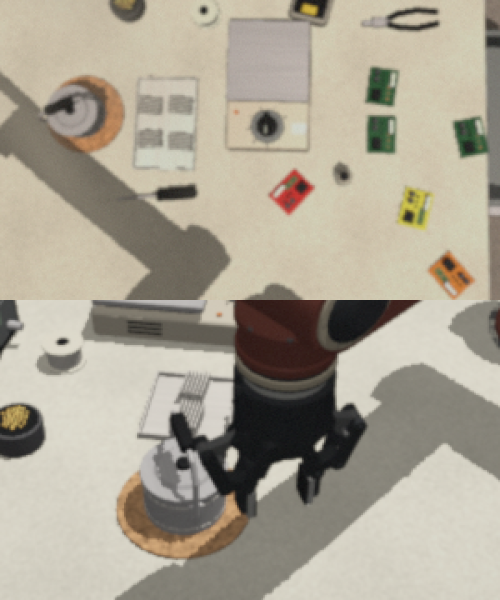

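Top view: the can stands on the mat, and the dial bar points along x. The four sinks are in place; green boards are at about crop (381,85), (381,133), (470,137), unmoved. Fetching sinks now.

```bash
python3 -m handwheel '[[[0.0112,-0.02725,0,0,0,-2.3],[0.0112,-0.02725,0,0,0,-2.3],[0.0112,-0.02725,0,0,0,-2.3],[0.0112,-0.02725,0,0,0,-2.3],[0.0112,-0.02725,0,0,0,-2.3],[0.0112,-0.02725,0,0,0,-2.3],[0.0112,-0.02725,0,0,0,-2.3],[0.0112,-0.02725,0,0,0,-2.3],[0.0112,-0.02725,0,0,0,-2.3],[0.0112,-0.02725,0,0,0,-2.3],[0.0112,-0.02725,0,0,0,-2.3],[0.0112,-0.02725,0,0,0,-2.3],[0,0,-0.04,0,0,0],[0,0,-0.04,0,0,0],[0,0,-0.04,0,0,0],[0,0,-0.04,0,0,0],[0,0,-0.03,0,0,0],[0,0,-0.02,0,0,0],[0,0,0,0,0,0],[0,0,0,0,0,0]]]' 0.55 >/dev/null; python3 -c "from h import *;st()"
```

```text
t 16.28 tcp [0.5302 0.2608 0.0684] yaw -3.4 z [-0.002 -0.001 -1.   ] F [ 0.7  0.8 -0.1] M [-0.01 -0.03 -0.03] w 0.547 g 0.0 j6 0.39
```

```bash
python3 -m handwheel '[[[-0.005,0.0055,-0.015,0,0,0],[0,0,-0.02,0,0,0],[0,0,-0.015,0,0,0],[0,0,-0.008,0,0,0],[0,0,-0.003,0,0,0],[0,0,0,0,0,0]]]' 0.55 >/dev/null; python3 -c "from h import *;st()"
python3 -m handwheel '[[[0,0,0,0,0,0],[0,0,0,0,0,0],[0,0,0,0,0,0],[0,0,0,0,0,0],[0,0,0,0,0,0]]]' 0 >/dev/null;  python3 -c "from h import *;st()"
python3 -m handwheel '[[[0,0,0.01,0,0,0],[0,0,0.02,0,0,0],[0,0,0.03,0,0,0],[0,0,0.03,0,0,0],[0,0,0.03,0,0,0],[0,0,0,0,0,0]]]' >/dev/null;  python3 -c "from h import *;st()"
```

```text
t 16.78 tcp [0.5265 0.2677 0.0092] yaw -3.3 z [ 0.002  0.    -1.   ] F [-0.2 -0.1  0.4] M [-0.02  0.04  0.03] w 0.555 g 0.0 j6 0.4
t 17.2 tcp [0.5272 0.2683 0.0102] yaw -3.3 z [ 0.004  0.001 -1.   ] F [0.2 0.3 6.2] M [-0.07  0.03 -0.03] w 0.337 g 61.1 j6 0.4
t 17.7 tcp [0.5293 0.2693 0.1362] yaw -3.3 z [ 0.012  0.004 -1.   ] F [1.5 0.1 0.8] M [ 0.02 -0.   -0.01] w 0.337 g 60.3 j6 0.4
```

```bash
python3 -m handwheel '[[[0.005,-0.012,0,0,0,0],[0.0097,-0.0237,0,0,0,0],[0.0097,-0.0237,0,0,0,0.7],[0.0097,-0.0237,0,0,0,0.7],[0.0097,-0.0237,0,0,0,0.7],[0.0097,-0.0237,0,0,0,0.7],[0.0097,-0.0237,0,0,0,0.5],[0.0097,-0.0237,0,0,0,0],[0.0097,-0.0237,0,0,0,0],[0.0097,-0.0237,0,0,0,0],[0.0097,-0.0237,0,0,0,0],[0.0097,-0.0237,0,0,0,0],[0.005,-0.012,0,0,0,0],[0,0,0,0,0,0],[0,0,-0.01,0,0,0],[0,0,-0.015,0,0,0],[0,0,-0.01,0,0,0],[0,0,-0.003,0,0,0],[0,0,0,0,0,0],[0,0,0,0,0,0]]]' >/dev/null; python3 -c "from h import *;st()"
```

```text
t 19.37 tcp [ 0.6413 -0.0157  0.0911] yaw 0.1 z [-0.002 -0.    -1.   ] F [-6.7  0.  13. ] M [ 0.04  1.08 -0.03] w 0.338 g 63.9 j6 -0.14
```

```bash
python3 -m handwheel '[[[0,0,0,0,0,0],[0,0,0,0,0,0],[0,0,0,0,0,0],[0,0,0.02,0,0,0],[0,0,0.035,0,0,0],[-0.0115,0.0219,0,0,0,0],[-0.0115,0.0219,0,0,0,0],[-0.0115,0.0219,0,0,0,0],[-0.0115,0.0219,0,0,0,0],[-0.0115,0.0219,0,0,0,0],[-0.0115,0.0219,0,0,0,0],[-0.0115,0.0219,0,0,0,0],[-0.0115,0.0219,0,0,0,0],[-0.0115,0.0219,0,0,0,0],[-0.0115,0.0219,0,0,0,0],[0,0,-0.03,0,0,0],[0,0,-0.03,0,0,0],[0,0,-0.02,0,0,0],[0,0,0,0,0,0],[0,0,0,0,0,0]]]' 0.55 >/dev/null
python3 - <<'E'
from h import *
st(); p,d=grab_frame("side"); cv2.imwrite("pics/v2.png",cv2.resize(p[190:340,170:350],None,fx=3,fy=3,interpolation=3))
E
```

```text
t 21.03 tcp [0.5255 0.2019 0.063 ] yaw 0.0 z [-0.004 -0.001 -1.   ] F [0.5 0.6 1.1] M [ 0.04 -0.03  0.06] w 0.551 g 0.0 j6 0.23
```

View pics/v2.png

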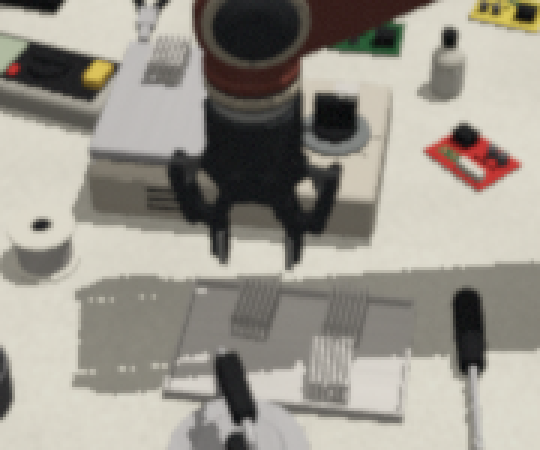

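Sink 0 stands fins up at the far right of the plate (crop 168,60). Three remain in the tray at crop (258,308), (345,310) and (330,365).

```bash
python3 -m handwheel '[[[0.001,0.001,-0.015,0,0,0],[0,0,-0.02,0,0,0],[0,0,-0.012,0,0,0],[0,0,-0.006,0,0,0],[0,0,-0.001,0,0,0],[0,0,0,0,0,0]]]' 0.55 >/dev/null; python3 -c "from h import *;st()"
python3 -m handwheel '[[[0,0,0,0,0,0],[0,0,0,0,0,0],[0,0,0,0,0,0],[0,0,0,0,0,0],[0,0,0,0,0,0]]]' 0 >/dev/null;  python3 -c "from h import *;st()"
python3 -m handwheel '[[[0,0,0.01,0,0,0],[0,0,0.02,0,0,0],[0,0,0.03,0,0,0],[0,0,0.03,0,0,0],[0,0,0.03,0,0,0],[0,0,0,0,0,0]]]' >/dev/null;  python3 -c "from h import *;st()"
```

```text
t 21.58 tcp [0.5286 0.2031 0.0115] yaw -0.0 z [ 0.001  0.    -1.   ] F [0.1 0.5 0.1] M [0.01 0.01 0.05] w 0.554 g 0.0 j6 0.24
t 22.0 tcp [0.5295 0.2034 0.0126] yaw -0.0 z [ 0.003  0.001 -1.   ] F [-0.7 -0.3  6.2] M [0.01 0.07 0.  ] w 0.337 g 58.9 j6 0.24
t 22.5 tcp [0.532  0.2041 0.1388] yaw -0.0 z [ 0.012  0.003 -1.   ] F [0.9 0.4 1.7] M [ 0.05 -0.04  0.  ] w 0.334 g 58.3 j6 0.24
```

```bash
python3 -m handwheel '[[[0.0064,-0.008,0,0,0,0],[0.0128,-0.016,0,0,0,0],[0.0128,-0.016,0,0,0,0],[0.0128,-0.016,0,0,0,0],[0.0128,-0.016,0,0,0,0],[0.0128,-0.016,0,0,0,0],[0.0128,-0.016,0,0,0,0],[0.0128,-0.016,0,0,0,0],[0.0128,-0.016,0,0,0,0],[0.0064,-0.008,0,0,0,0],[0,0,0,0,0,0],[0,0,-0.01,0,0,0],[0,0,-0.015,0,0,0],[0,0,-0.01,0,0,0],[0,0,-0.007,0,0,0],[0,0,0,0,0,0],[0,0,0,0,0,0]]]' >/dev/null; python3 -c "from h import *;st()"
```

```text
t 23.92 tcp [0.6425 0.0599 0.0931] yaw 0.1 z [-0.003 -0.001 -1.   ] F [-13.4  -1.8  24.5] M [-0.15  2.44  0.  ] w 0.333 g 59.8 j6 -0.02
```

```bash
python3 -m handwheel '[[[0,0,0,0,0,0],[0,0,0,0,0,0],[0,0,0,0,0,0],[0,0,0.02,0,0,0],[0,0,0.035,0,0,0],[-0.019,0.0141,0,0,0,0],[-0.019,0.0141,0,0,0,0],[-0.019,0.0141,0,0,0,0],[-0.019,0.0141,0,0,0,0],[-0.019,0.0141,0,0,0,0],[-0.019,0.0141,0,0,0,0],[-0.019,0.0141,0,0,0,0],[-0.019,0.0141,0,0,0,0],[-0.019,0.0141,0,0,0,0],[-0.019,0.0141,0,0,0,0],[0,0,-0.03,0,0,0],[0,0,-0.03,0,0,0],[0,0,-0.02,0,0,0],[0,0,0,0,0,0],[0,0,0,0,0,0]]]' 0.55 >/dev/null
python3 - <<'E'
from h import *
st(); p,d=grab_frame("side"); P=cloud("side",d)
for nm,x,y,z in(("s2",(.43,.49),(.23,.30),(.022,.034)),("s3",(.43,.49),(.17,.235),(.022,.034)),("p0",(.61,.68),(-.045,.02),(.1,.115)),("p1",(.61,.68),(.03,.09),(.1,.115))):
    m=(P[...,0]>x[0])&(P[...,0]<x[1])&(P[...,1]>y[0])&(P[...,1]<y[1])&(P[...,2]>z[0])&(P[...,2]<z[1])
    if m.sum()>8: r=cv2.minAreaRect(P[m][:,:2].astype(np.float32)); print(nm,m.sum(),np.round(r[0],4),np.round(r[1],3),round(r[2],1))
E
```

```text
t 25.58 tcp [0.4516 0.1998 0.062 ] yaw 0.0 z [-0.004 -0.001 -1.   ] F [ 0.7 -0.1 -1.1] M [0.05 0.03 0.01] w 0.55 g 0.0 j6 0.27
s2 110 [0.4558 0.2611] [0.03 0.06] 3.2
s3 120 [0.4513 0.2042] [0.053 0.031] 86.0
p0 146 [ 0.6397 -0.0162] [0.055 0.031] 89.4
p1 158 [0.6407 0.0628] [0.051 0.031] 89.2
```

```bash
python3 -m handwheel '[[[0.001,0.002,-0.015,0,0,-2],[0,0,-0.02,0,0,0],[0,0,-0.012,0,0,0],[0,0,-0.005,0,0,0],[0,0,0,0,0,0],[0,0,0,0,0,0]]]' 0.55 >/dev/null; python3 -c "from h import *;st()"
python3 -m handwheel '[[[0,0,0,0,0,0],[0,0,0,0,0,0],[0,0,0,0,0,0],[0,0,0,0,0,0],[0,0,0,0,0,0]]]' 0 >/dev/null;  python3 -c "from h import *;st()"
python3 -m handwheel '[[[0,0,0.01,0,0,0],[0,0,0.02,0,0,0],[0,0,0.03,0,0,0],[0,0,0.03,0,0,0],[0,0,0.03,0,0,0],[0,0,0,0,0,0]]]' >/dev/null;  python3 -c "from h import *;st()"
```

```text
t 26.13 tcp [0.455  0.2022 0.0127] yaw -2.0 z [ 0.001  0.    -1.   ] F [ 0.7  0.6 -0.1] M [ 0.01 -0.02  0.02] w 0.548 g 0.0 j6 0.3
t 26.55 tcp [0.4557 0.2024 0.0135] yaw -2.0 z [ 0.003  0.001 -1.   ] F [ 0.1 -0.2  6.2] M [-0.03  0.1   0.05] w 0.336 g 61.4 j6 0.3
t 27.05 tcp [0.4582 0.2032 0.1395] yaw -2.0 z [ 0.012  0.003 -1.   ] F [ 1.2 -0.   0.1] M [-0.02 -0.03  0.02] w 0.337 g 60.7 j6 0.3
```

```bash
python3 -m handwheel '[[[0.0058,-0.0108,0,0,0,0],[0.0116,-0.0217,0,0,0,0],[0.0116,-0.0217,0,0,0,0],[0.0116,-0.0217,0,0,0,0],[0.0116,-0.0217,0,0,0,1],[0.0116,-0.0217,0,0,0,1],[0.0116,-0.0217,0,0,0,0],[0.0116,-0.0217,0,0,0,0],[0.0116,-0.0217,0,0,0,0],[0.0116,-0.0217,0,0,0,0],[0.0058,-0.0108,0,0,0,0],[0,0,0,0,0,0],[0,0,-0.01,0,0,0],[0,0,-0.015,0,0,0],[0,0,-0.01,0,0,0],[0,0,-0.005,0,0,0],[0,0,0,0,0,0],[0,0,0,0,0,0]]]' >/dev/null; python3 -c "from h import *;st()"
```

```text
t 28.55 tcp [ 0.5697 -0.0138  0.0948] yaw 0.1 z [-0.002  0.    -1.   ] F [-10.6   0.1  19.2] M [ 0.09  1.73 -0.  ] w 0.337 g 64.8 j6 -0.16
```

```bash
python3 -m handwheel '[[[0,0,0,0,0,0],[0,0,0,0,0,0],[0,0,0,0,0,0],[0,0,0.02,0,0,0],[0,0,0.035,0,0,0],[-0.0115,0.0277,0,0,0,0],[-0.0115,0.0277,0,0,0,0],[-0.0115,0.0277,0,0,0,0],[-0.0115,0.0277,0,0,0,0],[-0.0115,0.0277,0,0,0,0],[-0.0115,0.0277,0,0,0,0],[-0.0115,0.0277,0,0,0,0],[-0.0115,0.0277,0,0,0,0],[-0.0115,0.0277,0,0,0,0],[-0.0115,0.0277,0,0,0,0],[0,0,-0.03,0,0,1],[0,0,-0.03,0,0,1],[0,0,-0.02,0,0,0],[0,0,0,0,0,0],[0,0,0,0,0,0]]]' 0.55 >/dev/null;python3 -c "from h import *;st()"
python3 -m handwheel '[[[0,0,-0.015,0,0,0],[0,0,-0.02,0,0,0],[0,0,-0.012,0,0,0],[0,0,-0.004,0,0,0],[0,0,0,0,0,0],[0,0,0,0,0,0]]]' 0.55 >/dev/null; python3 -c "from h import *;st()"
```

```text
t 30.22 tcp [0.4537 0.2618 0.0652] yaw 2.0 z [-0.004 -0.001 -1.   ] F [ 0.3 -0.3  0.2] M [-0.03 -0.01  0.  ] w 0.55 g 0.0 j6 0.35
t 30.72 tcp [0.4561 0.2624 0.0169] yaw 2.0 z [ 0.001  0.    -1.   ] F [-0.3  0.2 -0.6] M [-0.01 -0.01 -0.02] w 0.546 g 0.0 j6 0.35
```

```bash
python3 -m handwheel '[[[0,0,-0.004,0,0,0],[0,0,0,0,0,0],[0,0,0,0,0,0]]]' 0.55 >/dev/null
python3 -m handwheel '[[[0,0,0,0,0,0],[0,0,0,0,0,0],[0,0,0,0,0,0],[0,0,0,0,0,0],[0,0,0,0,0,0]]]' 0 >/dev/null;  python3 -c "from h import *;st()"
python3 -m handwheel '[[[0,0,0.01,0,0,0],[0,0,0.02,0,0,0],[0,0,0.03,0,0,0],[0,0,0.03,0,0,0],[0,0,0.03,0,0,0],[0,0,0,0,0,0]]]' >/dev/null;  python3 -c "from h import *;st()"
python3 -m handwheel '[[[0.0058,-0.0101,0,0,0,0],[0.0116,-0.0202,0,0,0,0],[0.0116,-0.0202,0,0,0,0],[0.0116,-0.0202,0,0,0,0],[0.0116,-0.0202,0,0,0,-1],[0.0116,-0.0202,0,0,0,-1],[0.0116,-0.0202,0,0,0,0],[0.0116,-0.0202,0,0,0,0],[0.0116,-0.0202,0,0,0,0],[0.0116,-0.0202,0,0,0,0],[0.0058,-0.0101,0,0,0,0],[0,0,0,0,0,0],[0,0,-0.01,0,0,0],[0,0,-0.015,0,0,0],[0,0,-0.01,0,0,0],[0,0,-0.003,0,0,0],[0,0,0,0,0,0],[0,0,0,0,0,0]]]' >/dev/null; python3 -c "from h import *;st()"
```

```text
t 31.38 tcp [0.456  0.2624 0.0127] yaw 2.0 z [ 0.001  0.001 -1.   ] F [0.4 1.  4.3] M [-0.03  0.04 -0.02] w 0.335 g 61.1 j6 0.35
t 31.88 tcp [0.4589 0.2637 0.1394] yaw 2.0 z [ 0.011  0.004 -1.   ] F [1.1 1.  0.8] M [ 0.06 -0.03 -0.05] w 0.335 g 60.7 j6 0.35
t 33.38 tcp [0.5703 0.0612 0.094 ] yaw 0.1 z [-0.002  0.    -1.   ] F [-2.  -0.3  5.7] M [-0.04  0.56 -0.01] w 0.332 g 62.8 j6 -0.02
```

```bash
python3 -m handwheel '[[[0,0,0,0,0,0],[0,0,0,0,0,0],[0,0,0,0,0,0],[0,0,0.02,0,0,0],[0,0,0.03,0,0,0],[-0.01,0.02,0.02,0,0,0],[-0.01,0.03,0.02,0,0,0],[-0.01,0.03,0.01,0,0,0],[-0.01,0.03,0,0,0,0],[-0.01,0.03,0,0,0,0],[-0.01,0.03,0,0,0,0],[-0.01,0.03,0,0,0,0],[-0.01,0.03,0,0,0,0],[0,0,0,0,0,0]]]' 0.55 >/dev/null
python3 - <<'E'
from h import *
st()
p,d=grab_frame("top"); q,e=grab_frame("side")
cv2.imwrite("pics/v3.png",np.hstack([cv2.resize(p[140:320,230:400],(400,424),interpolation=3),cv2.resize(q[150:300,160:400],(400,424),interpolation=3)]))
for n,im in(("top",p),("side",q)):
    hsv=cv2.cvtColor(im,cv2.COLOR_BGR2HSV)
    g=((hsv[...,0]>40)&(hsv[...,0]<95)&(hsv[...,1]>90)).astype(np.uint8); g=cv2.morphologyEx(g,cv2.MORPH_CLOSE,np.ones((9,9)))
    k,l,s,c=cv2.connectedComponentsWithStats(g)
    for i in range(1,k):
        if s[i,4]>60:
            w=np.array([p2w(n,u,v,z=.005)[:2] for v,u in np.argwhere(l==i)]).astype(np.float32)
            r=cv2.minAreaRect(w); print(n,c[i].round(1),s[i,4],np.round(r[0],4),np.round(r[1],4),round(r[2],1))
P=cloud("top",d); m=(abs(P[...,2])<.006)&(P[...,0]>.3)&(P[...,0]<.7); print("bench end y",np.percentile(P[m][:,1],[0,.1,.5]))
for n in("top","side"):
  for t,z in(("board0_mid",.004),("bin_mouth",-.05),("bench_end",0)): print(n,t,[(round(r["conf"],2),p2w(n,*r["position"],z=z).round(3)[:2].tolist()) for r in pinpoint(n,t)])
E
```

```text
t 34.55 tcp [0.4891 0.2944 0.1935] yaw 0.3 z [-0.001  0.002 -1.   ] F [-0.7  0.6 -0.3] M [0.05 0.03 0.02] w 0.55 g 0.0 j6 0.41
top [183.7  48. ] 509 [1.0865 0.3126] [0.0945 0.1068] 60.0
top [158.2  61.9] 113 [1.0286 0.4056] [0.0727 0.0444] 27.8
top [327.9 192.3] 208 [ 0.5713 -0.2068] [0.0451 0.063 ] 83.1
top [326.6 220.4] 175 [ 0.4746 -0.2065] [0.0614 0.0439] 0.1
top [381.3 222.7] 216 [ 0.4702 -0.3866] [0.0642 0.0475] 13.3
side [293.7 202.5] 156 [ 0.4695 -0.202 ] [0.0471 0.0597] 88.3
bench end y [-0.42349033 -0.42072778 -0.41707007]
top board0_mid [(0.72, [0.574, -0.215]), (0.22, [0.581, 0.073])]
top bin_mouth [(0.62, [0.513, -0.541])]
top bench_end [(0.79, [0.542, -0.422]), (0.44, [0.592, -0.01])]
side board0_mid [(0.59, [0.717, 0.16])]
side bin_mouth []
side bench_end []
```

View pics/v3.png

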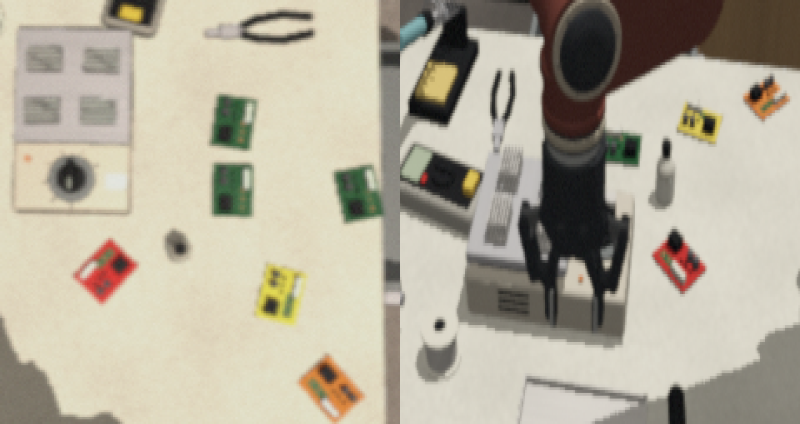

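Top view shows all four sinks fins up on the plate. The knocked board is C, now at about px (382,222), at the edge; the other two greens are unmoved. Push C off first.

```bash
python3 -m handwheel '[[[-0.001,-0.02,0,0,0,0],[-0.001,-0.038,0,0,0,0],[-0.001,-0.038,0,0,0,0],[-0.001,-0.038,0,0,0,0],[-0.001,-0.038,0,0,0,0],[-0.001,-0.038,0,0,0,0],[-0.001,-0.038,0,0,0,0],[-0.001,-0.038,0,0,0,0],[-0.001,-0.038,0,0,0,0],[-0.001,-0.038,0,0,0,0],[-0.001,-0.038,0,0,0,0],[-0.001,-0.038,0,0,0,0],[-0.001,-0.038,0,0,0,0],[-0.001,-0.038,0,0,0,0],[-0.001,-0.038,0,0,0,0],[-0.002,-0.038,0,0,0,0],[-0.002,-0.038,0,0,0,0],[0,0,0,0,0,0],[0,0,0,0,0,0]]]' 0.55 >/dev/null; python3 -c "from h import *;st()"
```

```text
t 36.53 tcp [ 0.4714 -0.3402  0.1937] yaw -0.3 z [-0.  0. -1.] F [ 1.1  0.4 -0.1] M [ 0.04 -0.07 -0.  ] w 0.554 g 0.0 j6 -0.75
```

```bash
python3 -m handwheel '[[[0,0.016,0,0,0,0],[0,0,-0.04,0,0,0],[0,0,-0.04,0,0,0],[0,0,-0.04,0,0,0],[0,0,-0.035,0,0,0],[0,0,-0.02,0,0,0],[0,0,-0.01,0,0,0],[0,0,0,0,0,0],[0,0,0,0,0,0]]]' 0.55 >/dev/null; python3 -c "from h import *;st()"
python3 -m handwheel '[[[0,0,-0.004,0,0,0],[0,0,0,0,0,0],[0,0,0,0,0,0]]]'  >/dev/null; python3 -c "from h import *;st()"
python3 -m handwheel '[[[0,0,-0.002,0,0,0],[0,0,0,0,0,0],[0,0,0,0,0,0]]]'  >/dev/null; python3 -c "from h import *;st()"
python3 -m handwheel '[[[0,0,-0.002,0,0,0],[0,0,0,0,0,0],[0,0,0,0,0,0]]]'  >/dev/null; python3 -c "from h import *;st()"
```

```text
t 37.28 tcp [ 0.4729 -0.3212  0.0098] yaw 0.0 z [ 0.001 -0.    -1.   ] F [0.8 0.5 0.5] M [-0.02  0.   -0.05] w 0.551 g 0.0 j6 -0.73
t 37.53 tcp [ 0.4733 -0.3225  0.0066] yaw -0.0 z [ 0.002 -0.002 -1.   ] F [0.7 0.9 0.8] M [-0.03  0.02  0.03] w 0.549 g 0.0 j6 -0.73
t 37.78 tcp [ 0.4724 -0.322   0.0032] yaw -0.0 z [ 0. -0. -1.] F [-0.4  0.7  0.8] M [ 0.   -0.01 -0.  ] w 0.552 g 0.0 j6 -0.73
t 38.03 tcp [ 0.4722 -0.3217  0.0007] yaw -0.0 z [-0.  0. -1.] F [ 0.1 -0.3 -0.2] M [-0.01  0.03  0.03] w 0.551 g 0.0 j6 -0.73
```

```bash
python3 -m handwheel '[[[0,0,-0.002,0,0,0],[0,0,0,0,0,0],[0,0,0,0,0,0]]]'  >/dev/null; python3 -c "from h import *;st()"
python3 -m handwheel '[[[0,0,-0.001,0,0,0],[0,0,0,0,0,0],[0,0,0,0,0,0]]]'  >/dev/null; python3 -c "from h import *;st()"
python3 -m handwheel '[[[0,0,-0.001,0,0,0],[0,0,0,0,0,0],[0,0,0,0,0,0]]]'  >/dev/null; python3 -c "from h import *;st()"
```

```text
t 38.28 tcp [ 0.4722 -0.3217 -0.0013] yaw -0.0 z [-0.  0. -1.] F [ 0.7 -0.5 -0. ] M [-0.04 -0.06  0.01] w 0.55 g 0.0 j6 -0.73
t 38.53 tcp [ 0.4723 -0.3218 -0.0021] yaw -0.0 z [-0.  0. -1.] F [ 0.1 -0.6  0.3] M [-0.01  0.02  0.03] w 0.548 g 0.0 j6 -0.73
t 38.78 tcp [ 0.4726 -0.322  -0.0025] yaw -0.0 z [ 0. -0. -1.] F [-1.   0.8  3.6] M [0.17 0.29 0.05] w 0.547 g 2.3 j6 -0.73
```

```bash
python3 -m handwheel '[[[0,0,0.0015,0,0,0],[0,-0.008,0,0,0,0],[0,-0.008,0,0,0,0],[0,-0.008,0,0,0,0],[0,-0.008,0,0,0,0],[0,-0.008,0,0,0,0],[0,-0.008,0,0,0,0],[0,-0.008,0,0,0,0],[0,-0.008,0,0,0,0],[0,0,0,0,0,0]]]' >/dev/null; python3 -c "from h import *;st()"
python3 -m handwheel '[[[0,-0.008,0,0,0,0],[0,-0.008,0,0,0,0],[0,-0.008,0,0,0,0],[0,-0.008,0,0,0,0],[0,-0.008,0,0,0,0],[0,-0.008,0,0,0,0],[0,-0.008,0,0,0,0],[0,-0.008,0,0,0,0],[0,-0.008,0,0,0,0],[0,0,0,0,0,0]]]' >/dev/null
python3 - <<'E'
from h import *
st()
q,e=grab_frame("side"); cv2.imwrite("pics/v4.png",cv2.resize(q[120:240,210:400],None,fx=4,fy=4,interpolation=3))
E
```

```text
t 39.62 tcp [ 0.4725 -0.3878 -0.0012] yaw -0.1 z [ 0.001 -0.001 -1.   ] F [-0.6 -0.2 -1. ] M [-0.02 -0.   -0.04] w 0.555 g 0.0 j6 -0.81
t 40.45 tcp [ 0.4724 -0.4597 -0.0012] yaw -0.1 z [ 0.001 -0.001 -1.   ] F [-0.1  0.5  0. ] M [0.01 0.03 0.01] w 0.549 g 0.0 j6 -0.88
```

View pics/v4.png

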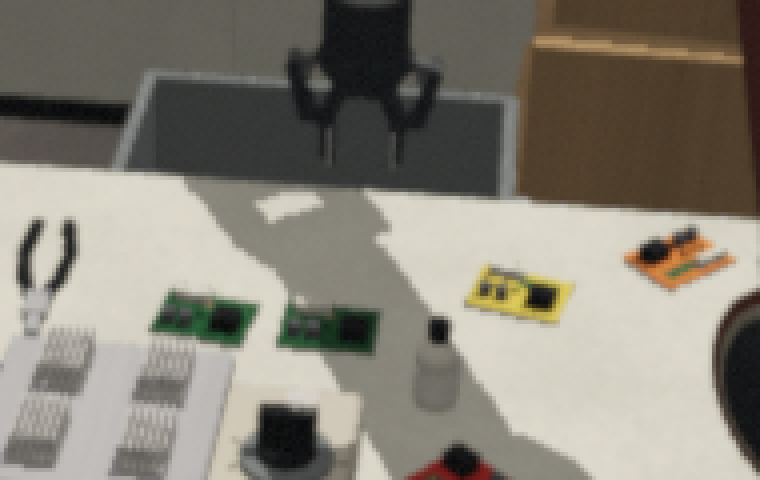

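Board C is off the bench; two greens remain at crop (205,318) and (330,328). Now B.

```bash
python3 -m handwheel '[[[0,0,0.0375,0,0,0],[0,0,0.0375,0,0,0],[0,0,0.0375,0,0,0],[0,0,0.0375,0,0,0],[0,0.038,0,0,0,0],[0,0.038,0,0,0,0],[0,0.038,0,0,0,0],[0.004,0.038,0,0,0,0],[0,0.038,0,0,0,0],[0,0.038,0,0,0,0],[0,0.038,0,0,0,0],[0,0.038,0,0,0,0],[0,0,0,0,0,0],[0,0,0,0,0,0],[0,0,-0.0375,0,0,0],[0,0,-0.0375,0,0,0],[0,0,-0.03,0,0,0],[0,0,-0.025,0,0,0],[0,0,0,0,0,0],[0,0,0,0,0,0]]]' 0.55 >/dev/null; python3 -c "from h import *;st()"
```

```text
t 42.17 tcp [ 0.4752 -0.1542  0.0173] yaw -0.1 z [-0.003  0.001 -1.   ] F [-0.6 -0.5  0. ] M [-0.1  -0.01  0.04] w 0.55 g 0.0 j6 -0.46
```

```bash
python3 -m handwheel '[[[0,0,-0.01,0,0,0],[0,0,-0.005,0,0,0],[0,0,-0.003,0,0,0],[0,0,0,0,0,0],[0,0,0,0,0,0]]]' >/dev/null; python3 -c "from h import *;st()"
python3 -m handwheel '[[[0,-0.007,0,0,0,0],[0,-0.007,0,0,0,0],[0,-0.008,0,0,0,0],[0,-0.009,0,0,0,0],[0,-0.009,0,0,0,0],[0,-0.009,0,0,0,0],[0,-0.009,0,0,0,0],[0,-0.009,0,0,0,0],[0,-0.009,0,0,0,0],[0,-0.009,0,0,0,0],[0,0,0,0,0,0]]]' >/dev/null
python3 - <<'E'
from h import *
st()
q,e=grab_frame("side"); cv2.imwrite("pics/v5.png",cv2.resize(q[120:240,210:400],None,fx=4,fy=4,interpolation=3))
E
```

```text
t 42.58 tcp [ 0.4767 -0.154   0.001 ] yaw -0.0 z [ 0.001 -0.    -1.   ] F [-0.  -0.7  0.5] M [ 0.05 -0.02 -0.02] w 0.552 g 0.0 j6 -0.46
t 43.5 tcp [ 0.4766 -0.2409  0.0008] yaw -0.1 z [ 0.001 -0.002 -1.   ] F [ 0.5 -0.2 -0. ] M [-0.01  0.02 -0.01] w 0.55 g 0.0 j6 -0.6
```

View pics/v5.png

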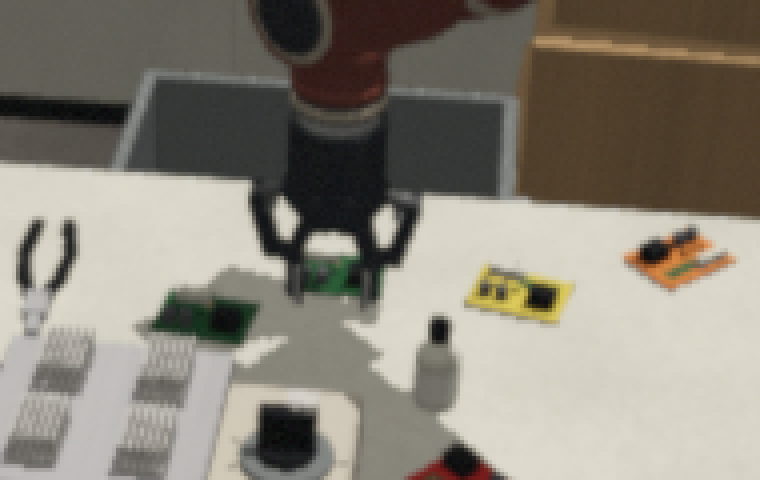

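Board B is being pushed squarely, so continue to the edge.

```bash
python3 -m handwheel '[[[0,0,-0.0015,0,0,0],[0,-0.009,0,0,0,0],[0,-0.01,0,0,0,0],[0,-0.01,0,0,0,0],[0,-0.01,0,0,0,0],[0,-0.01,0,0,0,0],[0,-0.01,0,0,0,0],[0,-0.01,0,0,0,0],[0,-0.01,0,0,0,0],[0,-0.01,0,0,0,0],[0,-0.01,0,0,0,0],[0,-0.01,0,0,0,0],[0,-0.01,0,0,0,0],[0,-0.01,0,0,0,0]]]' >/dev/null; python3 -c "from h import *;st()"
python3 -m handwheel '[[[0,-0.008,0,0,0,0],[0,-0.008,0,0,0,0],[0,-0.008,0,0,0,0],[0,-0.008,0,0,0,0],[0,-0.008,0,0,0,0],[0,-0.008,0,0,0,0],[0,-0.008,0,0,0,0],[0,-0.008,0,0,0,0],[0,-0.008,0,0,0,0],[0,-0.008,0,0,0,0],[0,-0.008,0,0,0,0],[0,0,0,0,0,0]]]' >/dev/null; python3 -c "from h import *;st()"
python3 -m handwheel '[[[0,0,0.0375,0,0,0],[0,0,0.0375,0,0,0],[0,0,0.0375,0,0,0],[0,0,0.0375,0,0,0],[0.013,0.038,0,0,0,0],[0.013,0.038,0,0,0,0],[0.013,0.038,0,0,0,0],[0.013,0.038,0,0,0,0],[0.013,0.038,0,0,0,0],[0.013,0.038,0,0,0,0],[0.013,0.038,0,0,0,0],[0.007,0.038,0,0,0,0],[0,0,0,0,0,0],[0,0,0,0,0,0]]]' >/dev/null
python3 - <<'E'
from h import *
st()
q,e=grab_frame("side"); cv2.imwrite("pics/v6.png",cv2.resize(q[120:240,190:380],None,fx=4,fy=4,interpolation=3))
for n,im in(("side",q),("top",grab_frame("top")[0])):
    hsv=cv2.cvtColor(im,cv2.COLOR_BGR2HSV)
    g=((hsv[...,0]>40)&(hsv[...,0]<95)&(hsv[...,1]>90)).astype(np.uint8); g=cv2.morphologyEx(g,cv2.MORPH_CLOSE,np.ones((9,9)))
    k,l,s,c=cv2.connectedComponentsWithStats(g)
    for i in range(1,k):
        if s[i,4]>30:
            w=np.array([p2w(n,u,v,z=.005)[:2] for v,u in np.argwhere(l==i)]).astype(np.float32)
            r=cv2.minAreaRect(w); print(n,c[i].round(1),s[i,4],np.round(r[0],4),np.round(r[1],4),round(r[2],1))
E
```

```text
t 44.72 tcp [ 0.4764 -0.3689 -0.001 ] yaw -0.0 z [ 0. -0. -1.] F [ 0.   0.7 -0.2] M [ 0.09 -0.    0.03] w 0.548 g 0.3 j6 -0.78
t 45.72 tcp [ 0.4764 -0.4577 -0.0007] yaw -0.1 z [ 0.001 -0.001 -1.   ] F [-0.3  0.2  0.1] M [ 0.05 -0.01  0.01] w 0.551 g 0.0 j6 -0.88
t 46.88 tcp [ 0.5745 -0.1498  0.1489] yaw 0.2 z [-0. -0. -1.] F [-0.8 -0.2  0.6] M [-0.01 -0.    0.02] w 0.547 g 0.0 j6 -0.38
side [261.3 199.7] 175 [ 0.5725 -0.2032] [0.0465 0.0685] 82.2
side [113.9 268. ] 103 [0.9039 0.1618] [0.077  0.0321] 1.5
top [183.6  48.4] 456 [1.083  0.3118] [0.0994 0.0961] 49.8
top [155.1  60.3] 148 [1.0365 0.4159] [0.0563 0.055 ] 24.1
top [327.2 190.2] 77 [ 0.5756 -0.1987] [0.0292 0.0594] 56.8
```

View pics/v6.png

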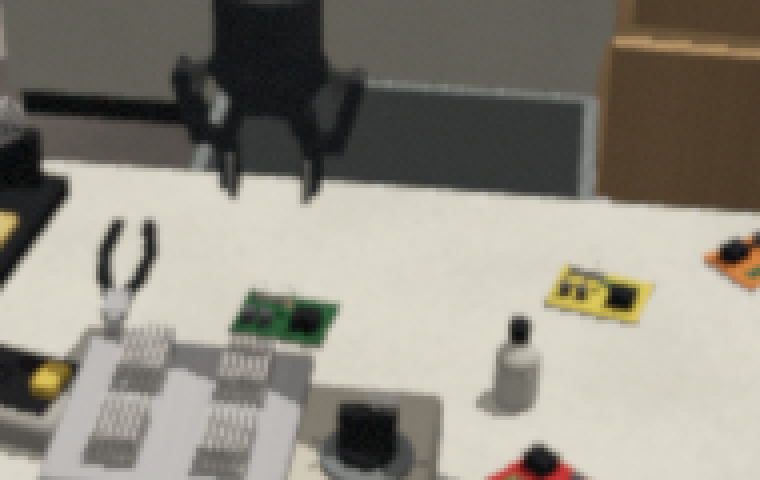

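Only board A remains, at crop (285,318); nothing else is in its lane.

```bash
python3 -m handwheel '[[[0,0,-0.0375,0,0,0],[0,0,-0.0375,0,0,0],[0,0,-0.03,0,0,0],[0,0,-0.025,0,0,0],[0,0,-0.01,0,0,0],[0,0,-0.005,0,0,0],[0,0,-0.005,0,0,0],[0,0,0,0,0,0],[0,0,0,0,0,0]]]' 0.55 >/dev/null; python3 -c "from h import *;st()"
```

```text
t 47.73 tcp [ 0.5756 -0.1527  0.0007] yaw -0.0 z [ 0.003 -0.001 -1.   ] F [0.6 0.3 0.1] M [-0.02  0.04 -0.01] w 0.551 g 0.0 j6 -0.38
```

```bash
python3 -m handwheel '[[[-0.002,0,-0.0013,0,0,0],[0,-0.006,0,0,0,0],[0,-0.007,0,0,0,0],[0,-0.008,0,0,0,0],[0,-0.009,0,0,0,0],[0,-0.01,0,0,0,0],[0,-0.01,0,0,0,0],[0,-0.01,0,0,0,0],[0,-0.01,0,0,0,0],[0,-0.01,0,0,0,0],[0,-0.01,0,0,0,0],[0,-0.01,0,0,0,0],[0,-0.01,0,0,0,0],[0,-0.01,0,0,0,0],[0,-0.01,0,0,0,0],[0,-0.01,0,0,0,0],[0,-0.01,0,0,0,0],[0,-0.01,0,0,0,0],[0,-0.01,0,0,0,0],[0,0,0,0,0,0]]]' >/dev/null; python3 -c "from h import *;st()"
python3 -m handwheel '[[[0,-0.009,0,0,0,0],[0,-0.01,0,0,0,0],[0,-0.01,0,0,0,0],[0,-0.01,0,0,0,0],[0,-0.01,0,0,0,0],[0,-0.008,0,0,0,0],[0,-0.008,0,0,0,0],[0,-0.008,0,0,0,0],[0,-0.008,0,0,0,0],[0,-0.008,0,0,0,0],[0,-0.008,0,0,0,0],[0,-0.008,0,0,0,0],[0,-0.008,0,0,0,0],[0,-0.008,0,0,0,0],[0,-0.008,0,0,0,0],[0,0,0,0,0,0]]]' >/dev/null; python3 -c "from h import *;st()"
python3 -m handwheel '[[[0,0,0.0375,0,0,0],[0,0,0.0375,0,0,0],[0,0,0.0375,0,0,0],[0,0,0.0375,0,0,0],[0,0,0.0375,0,0,0],[-0.02,0.038,0,0,0,0],[-0.02,0.038,0,0,0,0],[-0.02,0.038,0,0,0,0],[-0.02,0.038,0,0,0,0],[-0.02,0.038,0,0,0,0],[-0.02,0.038,0,0,0,0],[-0.02,0.038,0,0,0,0],[-0.02,0.038,0,0,0,0],[0,0.038,0,0,0,0],[0,0.038,0,0,0,0],[0,0.038,0,0,0,0],[0,0.038,0,0,0,0],[0,0.038,0,0,0,0],[0,0,0,0,0,0],[0,0,0,0,0,0]]]' >/dev/null
python3 - <<'E'
from h import *
st()
p,d=grab_frame("top"); cv2.imwrite("pics/v7.png",cv2.resize(p[130:300,100:480],None,fx=2.1,fy=2.1,interpolation=3))
hsv=cv2.cvtColor(p,cv2.COLOR_BGR2HSV); g=((hsv[...,0]>40)&(hsv[...,0]<95)&(hsv[...,1]>60)).astype(np.uint8)
k,l,s,c=cv2.connectedComponentsWithStats(g); print([(c[i].round().tolist(),int(s[i,4])) for i in range(1,k) if s[i,4]>15])
E
```

```text
t 49.4 tcp [ 0.5725 -0.3241 -0.0021] yaw -0.1 z [ 0.001 -0.001 -1.   ] F [-0.2  0.   1. ] M [-0.04  0.03 -0.05] w 0.553 g 0.0 j6 -0.63
t 50.73 tcp [ 0.5723 -0.4527 -0.0021] yaw -0.1 z [ 0.001 -0.001 -1.   ] F [ 0.7 -0.3  0.2] M [-0.04  0.01 -0.02] w 0.549 g 0.0 j6 -0.77
t 52.4 tcp [0.4168 0.0358 0.1853] yaw 0.3 z [ 0. -0. -1.] F [-0.3 -0.1  0.3] M [-0.01 -0.   -0.03] w 0.547 g 0.0 j6 -0.1
[([323.0, 98.0], 143)]
```

View pics/v7.png

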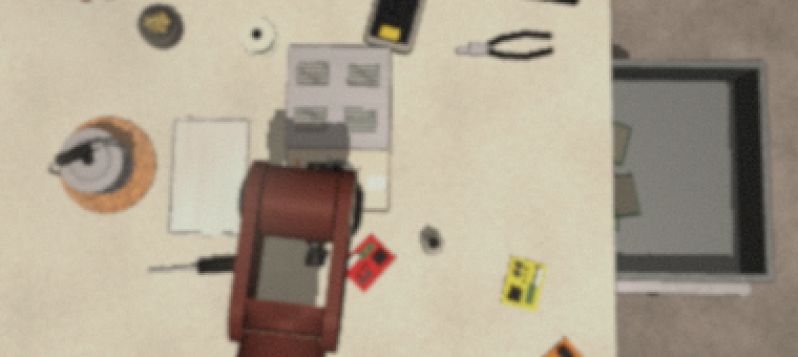

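Two boards lie in the bin at crop (622,145) and (627,195), and the edge of the third shows at (617,222). The bench holds no green boards. All four sinks are on the plate, and the can is centred on the mat. Handing in.

```bash
python3 -c "from plant import job_done;print(job_done())"
```

```text
the job is handed in; nothing more can be done
None
```

The job is handed in: the dial is at its off stop, the can stands on the cork mat, all four heat sinks are fins up on the plate, and all three green boards have been pushed off the bench end into the bin (two clearly visible there, the third only as a green edge).

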